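# Stand two round-bottomed bud vases back in their rings

### The job

The two round-bottomed white bud vases on the shelf got mixed up after washing: the small one stands in the large steel ring and the large one lies in the bowl. Stand each vase upright in the steel ring of its own size, setting it down gently rather than letting it drop, and leave the rings, the bowl and everything else on the shelf where they are.

Things in the scene. Friction and masses are not known exactly. Their poses are not given: they have to be found in the camera images.
- vase_large: larger of two white ceramic bud vases: round bulb 62 mm across, straight neck 18 mm across with a 1 mm bead at the mouth, 150 g. Origin: bulb centre. Its z axis runs up the neck: plain neck from z = 34 to 98 mm, mouth at 102 mm, bottom at -31 mm. At the start it lies in the bowl, bulb at the bowl's centre, neck leaning on the rim about 30 degrees above level, in any direction
- vase_small: smaller white ceramic bud vase of the same shape: bulb 48 mm across, neck 15 mm across, 80 g. Origin: bulb centre. Its z axis runs up the neck: plain neck from z = 26 to 66 mm, mouth at 70 mm, bottom at -24 mm. At the start it stands in the large ring, leaning some 11 degrees in any direction
- ring_large: loose solid stainless steel ring lying flat on the shelf: 62 mm outside, 40 mm bore, 22 mm high, 300 g; the support of the large vase (friction keeps a vase in a ring at the tilt at which it is let go). Origin: centre of its underside, z up
- seat_large (a point): point on the axis of the large ring, 45.7 mm above the shelf, where the large vase's bulb centre is when it rests in this ring (the small vase in this ring has its bulb centre at 35.3 mm)
- ring_small: loose solid stainless steel ring lying flat on the shelf: 48 mm outside, 30 mm bore, 18 mm high, 160 g; the support of the small vase; empty at the start. Origin: centre of its underside, z up
- seat_small (a point): point on the axis of the small ring, 36.7 mm above the shelf, where the small vase's bulb centre is when it rests in this ring
- bowl: loose white ceramic bowl, 124 mm across the rim, 58 mm high, foot 56 mm across, wall 4 mm, inner floor 5 mm up, 350 g. Origin: centre of its underside, z up
- flashlight: bystander: orange plastic flashlight standing on its lens end, push toggle on top; 130 mm tall, head 44 mm and barrel 33 mm across, 170 g, easily knocked over. Origin: centre of its underside, z up
- dish: bystander: small round dish of concrete-look resin, 88 mm across, 16 mm high, holding the ball. Origin: centre of its underside, z up
- ball: bystander: pink hard silicone ball, 52 mm across, in the dish. Origin: its centre (about 31 mm above the shelf)
- comb: bystander: stainless steel comb lying flat near the front edge of the shelf, 130 mm long (its y), 28 mm wide (its x), 4 mm thick. Origin: centre of its underside
- clip: small steel spring clip, fixed on the front edge of the shelf, reaching 27 mm in over the shelf and 4 mm above it, 16 mm wide. Origin: on the shelf's top front edge
- shelf: the floating concrete-look shelf, fixed: its top is at z = 0, from x = 0.41 to 0.71 and y = -0.53 to 0.53; behind it (x above 0.70) a half-wall with a wooden cap 31 mm higher than the shelf's top. Origin: centre of its top, at x = 0.56
Things that resemble listed ones, but are neither listed nor needed, are in the scene too. What is shaped like the vase_large but black is not meant.

How it is judged (in metres and radians):
At the end, for the whole second after the job is handed in: Each vase rests in the ring of its own size, bulb centre within 5 mm of its seat point and neck within 0.15 rad (8.5 degrees) of vertical, at rest and released; the rings lie flat, and rings, bowl, dish, ball, comb and flashlight are within 30 mm of where they started, flashlight and bowl upright (distance between vase_large and seat_large below 0.005 m and angle between each of vase_large, vase_small's own z axis and vertical below 0.15 rad and linear speed of each of vase_large, vase_small below 0.02 m/s and angular speed of each of vase_large, vase_small below 0.15 rad/s and angle between each of ring_large, ring_small's own z axis and vertical below 0.05 rad and distance between vase_small and seat_small below 0.005 m and distance of each of ring_large, ring_small, bowl, flashlight, dish, ball, comb from where it was at the start of the episode below 0.03 m and angle between each of flashlight, bowl's own z axis and vertical below 0.1 rad); the robot touches nothing.
It fails at once if a vase is dropped from more than about 10 mm, or knocked away ((linear speed of vase_large above 0.45 m/s and contact force between vase_large and the fingers below 0.01 N) or (linear speed of vase_small above 0.45 m/s and contact force between vase_small and the fingers below 0.01 N)).
It fails at once if a vase is pressed into a ring with more than 40 N (contact force between any of vase_large, vase_small and ring_large above 40 N or contact force between any of vase_large, vase_small and ring_small above 40 N).
It fails at once if the flashlight is knocked over (angle between flashlight's own z axis and vertical above 0.35 rad).
It fails at once if a ring, the bowl, the dish, the ball, the comb or the flashlight is pushed 30 mm or more from its place (distance of any of ring_large, ring_small, bowl, flashlight, dish, ball, comb from where it was at the start of the episode above 0.03 m).
It also fails if it takes over 70 s, if anything falls off the work surface, if the arm or the gripper's body presses on something with over 40 N, if the wrist force passes 120 N, or if a joint passes its speed limit or range.

### The arm

A 6-joint arm with a two-finger parallel gripper is mounted at the origin on the work surface. World frame = base frame: x ahead of the robot, y to its left, z up, the work surface at z = 0. Lengths are in mm, angles in rad, forces in N, time in s.
With the tool pointing down it reaches from about 425 to 950 mm from the base axis. Payload 14.7 kg.
Tool frame: the origin (TCP) lies at the very end of the fingers, on their centre line; the grasp point (between the pads) lies 19 mm behind it; z points along the fingers, y is the line along which they close (so a half turn about z gives the same grasp; the last joint's range is limited). The gripper opens to 85 mm and grips with 20 to 120 N. Pads are 22 mm wide; open, the fingers measure 114 mm over their backs; the gripper's body (76 mm by 85 mm) begins 54 mm behind the grasp point. The pads swing forward as they close: fully open they stand 13 mm farther back than shut.
Start: joints at [1.196, 0.48, 1.596, -0, 1.065, -0.047], TCP at [209.25, 615.391, 231.297] pointing down, gripper open.
Joint ranges: [-2.75, 2.75], [-0.82, 2.05], [0.23, 2.67], [-1.56, 4.7], [0.09, 2.69], [-2.92, 2.92]. Speed limits (rad/s): [1.89, 1.89, 2.39, 3.01, 3.01, 3.01].

### API

Orientations are given as a unit quaternion [x, y, z, w].
In Python, from bench import robot, imaging gives the robot as it stands.
- The arm moves only by the tool play_rows, never from a script. Its argument "series" is a list that holds one entry, the list of rows, each a list of 7 numbers: the shift along the tool's x, y, z in m, then the turn, a rotation vector about the tool's x, y, z in degrees, then the closure, from -1 (fully open) to 1 (shut). A call has 1 to 20 rows; each row shifts and turns the commanded pose from where the row before left it, along the tool's axes as they then stand; what a row does not reach is not made up. A row lasts 1/10 s, in which the tool goes at most 50 mm and 8.59 degrees, less where a joint would pass 70% of its speed; a pose out of reach is approached as far as the arm can. A call is refused whole if a number of a shift passes 0.05 or a number of a turn 8.59, either way. A call with a gripper value outside its range is refused whole. The fingers move at their own pace and stop on an object; "force" is the grip in N (left out, the last holds). Time passes only in rows, so rows that do not move let the fingers close. It gives the time, the measured TCP pose, the force, the opening and the grip force at its end, in the units of the state.
- robot.get_obs(): the state, without advancing time (a new reading comes with each control period).
- imaging.read_camera(name): name is "side" or "top" or "wrist"; returns a dict with "img" (400x640x3 uint8, red, green, blue), "K" (3x3 intrinsics, pixels), "T" (4x4, takes a point from camera to world coordinates). Camera axes: x right, y up, looking along -z (the intrinsics and any distortion apply to the point x, -y, -z); pixel columns grow to the right and rows downward; lengths in mm; the calibration is good to about 2 mm. The wrist camera is an equidistant fisheye: a pixel r from the principal point sees the ray r / f radians off the axis. A picture is of the moment at which its call begins. There is no depth.
- robot.finish_job(): hands the job in; it is judged then, once.
The state is a dict: "time": time; "joint_pos": joint angles; "joint_vel": joint speeds; "tau": joint torques, N m; "tool_pos": TCP position; "tool_rot": TCP orientation; "wrist_force": force on the tool from outside, world axes, zero at the start; "ft_torque": the same for the moment, N m; "width": finger opening in mm; "grip_force": force on a finger pad.
Only numpy, scipy, OpenCV 4.12 (cv2) and the standard library are available. Lean on these libraries where they do the work, as an engineer would, in place of code of your own. Each camera call takes 0.05 s, during which the arm holds its last target. There are 200 camera calls.

## Working session

There is one attempt and no reset: what is moved stays moved. The work goes in short steps, Python scripts to look and compute and a tool call to move; the robot and the scene stay as the last step left them, time stands still between calls to the robot, and variables do not carry over. Pictures are saved under pics/ and viewed, at most 10 in all, crops included, and the job is handed in when it is done.

Besides the shell and the picture viewer there is one more tool, called after ">>>" as a command line: name --argument value ..., lists and objects as JSON in quotes. play_rows: Moves the arm, as the interface text tells. Its arguments: {"type":"object","properties":{"series":{"type":"array","items":{"type":"array","items":{"type":"array","items":{"type":"number"}}}},"force":{"type":"number"}},"required":["series"]}

```bash
mkdir -p pics; ls
cat > h.py <<'E'
import numpy as np, cv2
from bench import robot, imaging
def grab(n):
    d=imaging.read_camera(n); return d["img"],np.array(d["K"]),np.array(d["T"])
def save(img,f): cv2.imwrite('pics/'+f,cv2.cvtColor(img,cv2.COLOR_RGB2BGR))
def ray(K,T,u,v,fish=False):
    x=(u-K[0,2])/K[0,0]; y=(v-K[1,2])/K[1,1]
    if fish:
        r=np.hypot(x,y); s=np.sin(r)/r if r>1e-9 else 1; c=np.array([x*s,-y*s,-np.cos(r)])
    else: c=np.array([x,-y,-1.]); c/=np.linalg.norm(c)
    return T[:3,3],T[:3,:3]@c
def plane(K,T,u,v,z,fish=False):
    o,d=ray(K,T,u,v,fish); return o+d*(z-o[2])/d[2]
def cross(r1,r2):
    o1,d1=r1;o2,d2=r2
    A=np.stack([d1,-d2],1); s=np.linalg.lstsq(A,o2-o1,rcond=None)[0]
    p,q=o1+s[0]*d1,o2+s[1]*d2; return (p+q)/2,np.linalg.norm(p-q)
def proj(K,T,p,fish=False):
    c=T[:3,:3].T@(np.array(p)-T[:3,3]); c=np.array([c[0],-c[1],-c[2]])
    if fish:
        r=np.arctan2(np.hypot(c[0],c[1]),c[2]); n=np.hypot(c[0],c[1])+1e-12; q=c[:2]/n*r
    else: q=c[:2]/c[2]
    return np.array([K[0,0]*q[0]+K[0,2],K[1,1]*q[1]+K[1,2]])
E
python3 - <<'E'
from h import *
np.set_printoptions(precision=3,suppress=True)
for n in("top","side"):
    i,K,T=grab(n); save(i,n+'0.png'); print(n,K,T)
print(robot.get_obs())
E
```

```text
pics
top [[391.641   0.    320.561]
 [  0.    391.641 195.744]
 [  0.      0.      1.   ]] [[  -0.009    0.997   -0.076  332.002]
 [  -1.      -0.007    0.027   12.299]
 [   0.026    0.076    0.997 1017.041]
 [   0.       0.       0.       1.   ]]
side [[408.058   0.    324.615]
 [  0.    408.058 197.094]
 [  0.      0.      1.   ]] [[   0.955    0.173   -0.241  180.241]
 [  -0.296    0.616   -0.73  -762.356]
 [   0.022    0.768    0.64   720.538]
 [   0.       0.       0.       1.   ]]
{'time': 0.1, 'joint_pos': array([ 1.196,  0.481,  1.597,  0.   ,  1.065, -0.047]), 'joint_vel': array([ 0.001,  0.001,  0.   , -0.001, -0.   ,  0.   ]), 'tau': array([  0.001, -95.224, -43.104,  -0.   ,   0.005,   0.   ]), 'tool_pos': array([209.101, 615.069, 230.752]), 'tool_rot': array([ 0.163,  0.987, -0.001, -0.   ]), 'wrist_force': array([ 0.153,  0.64 , -0.322]), 'ft_torque': array([-0.019, -0.018, -0.014]), 'grip_force': 0.0, 'width': 85.49899693812868}
```

View pics/top0.png

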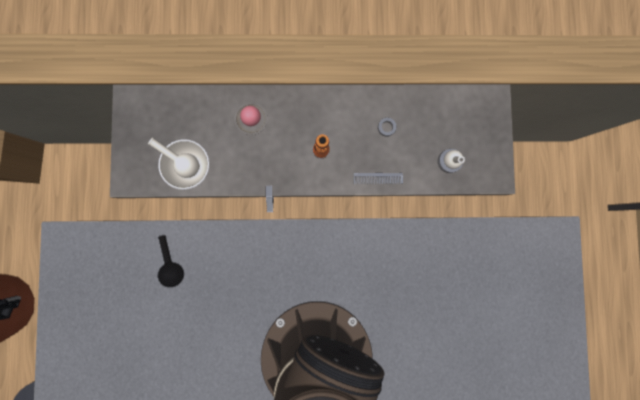

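View pics/side0.png

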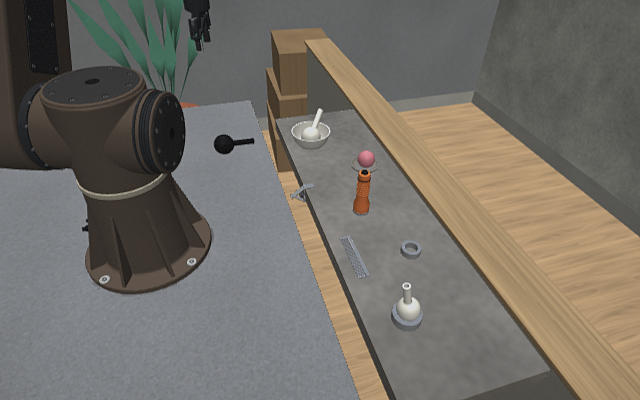

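Top view: small vase in the large ring at (453,160), empty small ring (387,127), bowl with the large vase at bulb (186,165) and mouth (151,141), flashlight (322,145), ball (250,116), comb (378,177). The black look-alike at (170,272) is excluded.
Side view: small vase (407,310), small ring (411,249), bowl (311,135).

Candidates for the white vases: top (453,160), top (186,165), and the black one at top (170,272). I choose the two white ones and check them in a close crop.

Run:
```python
from h import *
t=cv2.imread('pics/top0.png'); s=cv2.imread('pics/side0.png')
def c(i,u,v,r): return cv2.resize(i[v-r:v+r,u-r:u+r],(265,265),interpolation=cv2.INTER_CUBIC)
a=np.hstack([c(t,453,160,22),c(t,387,127,22),c(t,180,160,40)])
b=np.hstack([c(s,407,305,30),c(s,411,249,22),c(s,311,130,30)])
cv2.imwrite('pics/crops.png',np.vstack([a,b]))
```

```text
(no output)
```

View pics/crops.png

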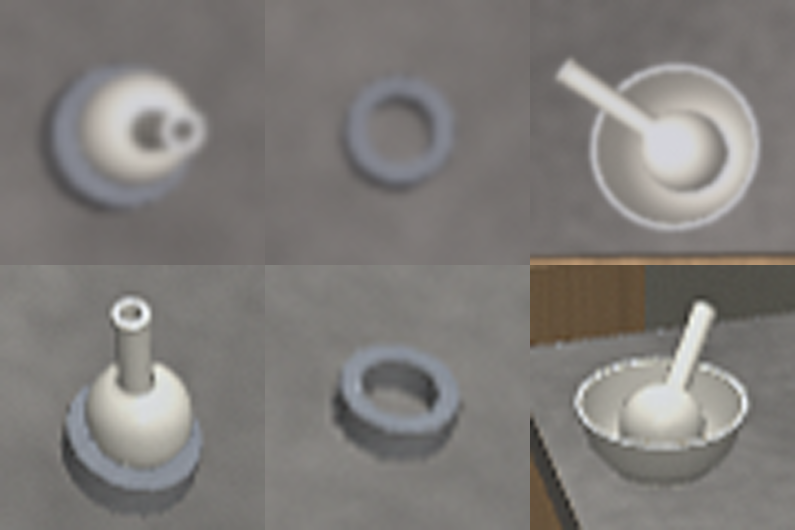

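The crops confirm both: plain white vases, large ring under the small one, small ring empty, neck of the large vase over the rim to the back left. Next I compute the 3D positions.

```bash
cat > m.py <<'E'
from h import *
np.set_printoptions(precision=1,suppress=True)
_,Kt,Tt=grab("top");_,Ks,Ts=grab("side")
def two(n,a,b):
    p,e=cross(ray(Kt,Tt,*a),ray(Ks,Ts,*b)); print(n,p,'gap %.1f'%e); return p
b=two('small bulb z35.3',(453.9,158.9),(408.5,309)); m=two('small mouth',(461.4,159.6),(406.6,285.9))
d=m-b; print(np.linalg.norm(d),'tilt',np.degrees(np.arccos(d[2]/np.linalg.norm(d))))
two('ring small z18',(387.4,126.6),(411.4,247.4)); print(plane(Kt,Tt,387.4,126.6,18))
b=two('L bulb z36',(186.5,165.3),(310.9,135.5)); m=two('L mouth',(151.2,141.8),(320.6,109.5))
d=m-b; print(np.linalg.norm(d),'elev',np.degrees(np.arcsin(d[2]/np.linalg.norm(d))),'az',np.degrees(np.arctan2(d[1],d[0])))
print('bowl',plane(Kt,Tt,183.8,164.1,58),'flash',plane(Kt,Tt,322,140,130),'bulbS@35',plane(Kt,Tt,453.9,158.9,35.3),'bulbL@36',plane(Kt,Tt,186.5,165.3,36))
# ring masks in top
i,_,_=grab("top")
h=cv2.cvtColor(i,cv2.COLOR_RGB2HSV); mk=cv2.inRange(h,(100,35,60),(130,255,255)); mk[:85]=0;mk[195:]=0
n,l,s,c=cv2.connectedComponentsWithStats(mk)
for k in range(1,n):
    if s[k,4]>20: print(s[k],c[k], s[k,0]+s[k,2]/2-.5, s[k,1]+s[k,3]/2-.5)
E
python3 m.py
```

```text
small bulb z35.3 [ 498.2 -356.3   33.2] gap 1.7
small mouth [ 485.5 -348.9  101.6] gap 0.3
69.97856453680903 tilt 12.132232358228253
ring small z18 [ 588.7 -191.2   15.1] gap 1.1
[ 587.4 -190.4   18. ]
L bulb z36 [485.8 320.3  38.7] gap 1.3
L mouth [536.2 388.4  88.6] gap 4.3
98.36278788434474 elev 30.51969768934245 az 53.45438278127965
bowl [485.1 320.9  58. ] flash [527.9 -16.  130. ] bulbS@35 [ 498.6 -355.8   35.3] bulbL@36 [485.6 321.3  36. ]
```

>>> play_rows --series '[[[-0.0498,-0.0019,0,0,0,4.4,-1],[-0.0498,-0.0019,0,0,0,4.4,-1],[-0.0498,-0.0019,0,0,0,4.4,-1],[-0.0498,-0.0019,0,0,0,4.4,-1],[-0.0498,-0.0019,0,0,0,4.4,-1],[-0.0498,-0.0019,0,0,0,4.4,-1],[-0.0498,-0.0019,0,0,0,4.4,-1],[-0.0498,-0.0019,0,0,0,4.4,-1],[-0.0498,-0.0019,0,0,0,4.4,-1],[-0.0498,-0.0019,0,0,0,4.4,-1],[-0.0498,-0.0019,0,0,0,4.4,-1],[-0.0498,-0.0019,0,0,0,4.4,-1],[-0.0498,-0.0019,0,0,0,4.4,-1],[-0.0498,-0.0019,0,0,0,4.4,-1],[-0.0498,-0.0019,0,0,0,4.4,-1],[-0.0498,-0.0019,0,0,0,4.4,-1],[-0.0498,-0.0019,0,0,0,4.4,-1],[-0.0498,-0.0019,0,0,0,4.4,-1],[-0.0498,-0.0019,0,0,0,4.4,-1],[0,0,0,0,0,0,-1]]]'

```text
time: 2.25
tool_pos: [633.4, -144.0, 231.2]
tool_rot: [0.782, 0.624, -0.001, 0.0]
wrist_force: [0.4, 1.0, -0.1]
width: 85.4
grip_force: 0.0
```

```bash
cat >> h.py <<'E'
from scipy.spatial.transform import Rotation as Ro
def go(p,R,obs=None):
    "turn first (rotvec tool, deg), then shift (tool axes after the turn, m)"
    o=obs or robot.get_obs(); R0=Ro.from_quat(o['tool_rot']).as_matrix()
    rv=Ro.from_matrix(R0.T@R).as_rotvec(degrees=True); s=R.T@(np.array(p)-o['tool_pos'])/1000
    print('turn',np.round(rv,2),'n>=%d'%np.ceil(abs(rv).max()/8.59),' shift',np.round(s,4),'n>=%d'%np.ceil(np.linalg.norm(s)/.05))
def frame(z,yref):
    z=np.array(z,float); z/=np.linalg.norm(z); y=np.array(yref,float); y-=z*(y@z); y/=np.linalg.norm(y)
    return np.stack([np.cross(y,z),y,z],1)
E
python3 - <<'E'
from h import *
i,K,T=grab("wrist"); save(i,'w1.png'); print(K[0],T.round(1))
print('ring',proj(K,T,[588,-190.5,18],True),'vase mouth',proj(K,T,[485.5,-348.9,101.6],True))
b=np.array([498.4,-356,35.3]); d=np.array([-12.7,7.4,68.]); d/=np.linalg.norm(d)
R=frame(-d,[.81,-.58,0]); go(b+d*121,R)
E
```

```text
[309.70691629   0.         321.48035703] [[ 1.000e+00  2.000e-01  1.000e-01  6.469e+02]
 [-2.000e-01  9.000e-01  3.000e-01 -7.860e+01]
 [-0.000e+00 -3.000e-01  1.000e+00  3.750e+02]
 [ 0.000e+00  0.000e+00  0.000e+00  1.000e+00]]
ring [295.19202912 217.06425602] vase mouth [244.84843382 368.86229198]
turn [-12.22  -1.27  23.  ] n>=3  shift [-0.2572 -0.0255  0.0685] n>=6
```

View pics/w1.png

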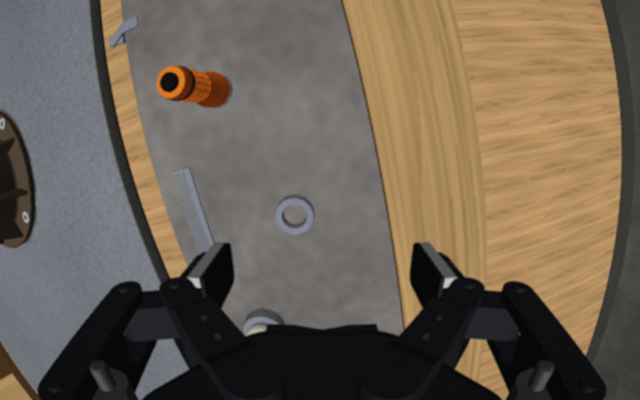

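>>> play_rows --series '[[[0,0,0,-4.07,-0.42,7.67,-1],[0,0,0,-4.07,-0.42,7.67,-1],[0,0,0,-4.07,-0.42,7.67,-1],[-0.0368,-0.0036,0.0098,0,0,0,-1],[-0.0368,-0.0036,0.0098,0,0,0,-1],[-0.0368,-0.0036,0.0098,0,0,0,-1],[-0.0368,-0.0036,0.0098,0,0,0,-1],[-0.0368,-0.0036,0.0098,0,0,0,-1],[-0.0368,-0.0036,0.0098,0,0,0,-1],[-0.0368,-0.0036,0.0098,0,0,0,-1],[0,0,0,0,0,0,-1]]]'

```text
time: 3.4
tool_pos: [476.5, -343.3, 152.5]
tool_rot: [0.883, 0.457, 0.057, 0.087]
wrist_force: [0.9, 0.2, 0.8]
width: 85.4
grip_force: 0.0
```

Run:
```python
from h import *
i,K,T=grab("wrist"); save(i,'w2.png'); 
b=np.array([498.4,-356,35.3]); d=np.array([-12.7,7.4,68.]); d/=np.linalg.norm(d)
for n,p in(('mouth',b+70*d),('bulb',b),('ringL',[498.4,-356,22]),('ringS',[587.5,-190.5,18])): print(n,proj(K,T,p,True).round(1))
R=frame(-d,[.81,-.58,0]); go(b+d*31,R); print(robot.get_obs()['tool_pos'])
```

```text
mouth [323.8 217. ]
bulb [323.7 191.4]
ringL [320.6 188.2]
ringS [294.7  -9.7]
turn [-0.23 -0.09  0.4 ] n>=1  shift [-0.0014 -0.0005  0.0894] n>=2
[ 477.69666168 -342.33050441  153.10195641]
```

View pics/w2.png

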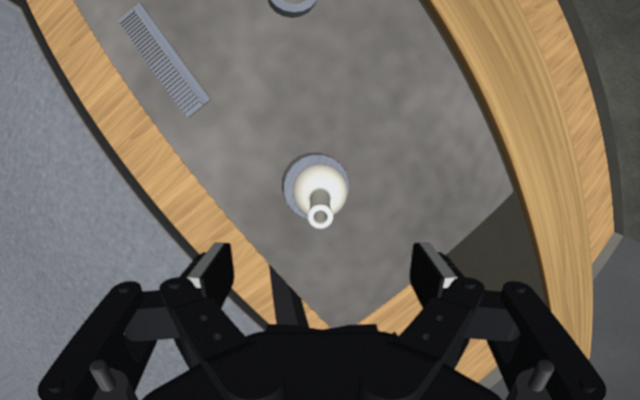

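Wrist view: mouth at (320.5,217), bulb about (321,188), large ring about (315,187), all within 3 px of prediction. I measure the bulb and ring by mask, then descend.

Run:
```python
from h import *
np.set_printoptions(precision=1,suppress=True)
i,K,T=grab("wrist"); o=robot.get_obs(); R=Ro.from_quat(o['tool_rot']).as_matrix(); p=o['tool_pos']
print('pads mid',proj(K,T,p,True),proj(K,T,p+R[:,2]*60,True))
g=i.astype(int); w=(g.min(2)>170).astype(np.uint8); w[240:]=0;w[:140]=0
b=((g[:,:,2]-g[:,:,0])>14).astype(np.uint8); b[230:]=0;b[:140]=0; b[:,:270]=0;b[:,370:]=0
for n,m in(('white',w),('ring',b)):
    c=max(cv2.findContours(m,0,1)[0],key=cv2.contourArea); print(n,cv2.boundingRect(c),cv2.contourArea(c),cv2.minEnclosingCircle(c))
    if n=='ring':
        (u,v),r=cv2.minEnclosingCircle(cv2.convexHull(c)); print('ring@22',plane(K,T,u,v,22,True))
# ring top from hull
print('image right in tool',R.T@T[:3,0])
```

```text
pads mid [324.9 246.8] [324.2 210.9]
white (296, 168, 49, 62) 2139.5 ((319.5, 198.56556701660156), 30.76541519165039)
ring (284, 157, 64, 62) 658.5 ((315.6617736816406, 188.69744873046875), 32.555389404296875)
ring@22 [ 495.8 -352.8   22. ]
image right in tool [-0.  1.  0.]
```

>>> play_rows --series '[[[-0.0004,-0.0005,0.025,0,0,0,-1],[-0.0005,-0.0005,0.025,0,0,0,-1],[-0.0005,-0.0005,0.025,0,0,0,-1],[0,0,0.0144,0,0,0,-1],[0,0,0,0,0,0,-1],[0,0,0,0,0,0,0.2],[0,0,0,0,0,0,0.4],[0,0,0,0,0,0,0.6],[0,0,0,0,0,0,0.7],[0,0,0,0,0,0,0.8],[0,0,0,0,0,0,0.9],[0,0,0,0,0,0,1],[0,0,0,0,0,0,1],[0,0,0,0,0,0,1]]]' --force 40

```text
time: 4.9
tool_pos: [493.0, -351.5, 66.1]
tool_rot: [0.883, 0.458, 0.057, 0.088]
wrist_force: [0.4, -0.1, 4.2]
width: 13.9
grip_force: 39.0
```

>>> play_rows --series '[[[0,0,-0.004,0,0,0,1],[0,0,-0.01,0,0,0,1],[0,0,-0.02,0,0,0,1],[0,0,-0.03,0,0,0,1],[0,0,-0.03,0,0,0,1],[0,0,0,0,0,0,1]]]'

```text
time: 5.5
tool_pos: [476.8, -342.4, 162.1]
tool_rot: [0.883, 0.457, 0.058, 0.091]
wrist_force: [-0.2, 0.4, -0.9]
width: 13.9
grip_force: 39.0
```

Run:
```python
from h import *
np.set_printoptions(precision=2,suppress=True)
i,K,T=grab("side"); save(i[200:360,330:490],'x.png')
t,Kt,Tt=grab("top"); w,_,_=grab("wrist")
A=cv2.resize(i[210:350,340:480],(390,390),interpolation=2); B=cv2.resize(w[100:400,160:480],(400,390))
save(np.hstack([A,B]),'s2.png')
o=robot.get_obs(); R=Ro.from_quat(o['tool_rot']).as_matrix(); print(o['tool_pos'],o['wrist_force'],o['width'])
p=o['tool_pos']
for z in(-31,39): print(proj(K,T,p-R[:,2]*z), (proj(K,T,p-R[:,2]*z)-[340,210])*390/140)
```

```text
[ 475.79 -341.52  158.12] [-0.31 -0.36 -0.59] 13.92207136509443
[405.84 275.76] [183.41 183.2 ]
[403.27 249.03] [176.27 108.73]
```

View pics/s2.png

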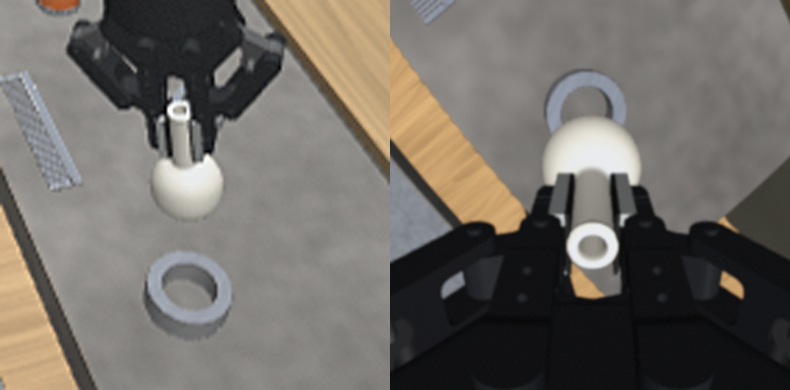

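Held straight: bulb at crop (187,184) against (183,183) predicted, mouth aligned, and the large ring is now empty. I measure both ring tops in both views.

```bash
cat > rings.py <<'E'
from h import *
np.set_printoptions(precision=1,suppress=True)
def top_c(cam,p,z,r):
    "fit ellipse to ring top: blue-ish pixels near the predicted place"
    i,K,T=grab(cam); u,v=proj(K,T,p).round().astype(int); k=26
    c=i[v-k:v+k,u-k:u+k].astype(int); m=((c[:,:,2]-c[:,:,0])>12).astype(np.uint8)
    if cam=='side': m&=(c.mean(2)>115).astype(np.uint8)
    n,l,s,_=cv2.connectedComponentsWithStats(m); j=1+np.argmax(s[1:,4]); m=(l==j).astype(np.uint8)
    e=cv2.fitEllipse(cv2.convexHull(max(cv2.findContours(m,0,1)[0],key=cv2.contourArea)))
    uu,vv=e[0][0]+u-k,e[0][1]+v-k; print(cam,(round(uu,1),round(vv,1)),np.array(e[1]),'on plane',plane(K,T,uu,vv,z)); return ray(K,T,uu,vv)
def ring(p,z,r):
    q,g=cross(top_c('top',p,z,r),top_c('side',p,z,r)); print('->',q,'gap %.1f'%g,'want z',z)
if __name__=='__main__':
    ring([587.5,-190.5,18],18,24); ring([497,-355,22],22,31)
E
python3 rings.py
```

```text
Traceback (most recent call last):
  File "rings.py", line 14, in <module>
    ring([587.5,-190.5,18],18,24); ring([497,-355,22],22,31)
    ~~~~^^^^^^^^^^^^^^^^^^^^^^^^^
  File "rings.py", line 12, in ring
    q,g=cross(top_c('top',p,z,r),top_c('side',p,z,r)); print('->',q,'gap %.1f'%g,'want z',z)
              ~~~~~^^^^^^^^^^^^^
  File "rings.py", line 8, in top_c
    n,l,s,_=cv2.connectedComponentsWithStats(m); j=1+np.argmax(s[1:,4]); m=(l==j).astype(np.uint8)
                                                     ~~~~~~~~~^^^^^^^^^
ValueError: attempt to get argmax of an empty sequence
```

```bash
sed -i "s/    i,K,T=grab(cam); u,v/    i,K,T=grab(cam)\n    if cam=='top': i=cv2.imread('pics\/top0.png')[:,:,::-1]\n    u,v/; s/k=26/k=20 if p[2]==18 else 26/; s/>12)/>(17 if cam=='top' else 10))/" rings.py
sed -i "s/; ring(\[497.*/; top_c('side',[497,-355,22],22,31)/" rings.py; python3 rings.py
python3 - <<'E'
from h import *
t=cv2.imread('pics/top0.png').astype(int)
print((t[127,372:404,0]-t[127,372:404,2]));
s,K,T=grab('side'); s=s.astype(int); print((s[249,395:430,2]-s[249,395:430,0])); print(s[230:268,411].mean(1).round())
E
```

```text
[-7 -6 -7 -7 -6 -3  4 10 11  8 -1 -6 -6 -6 -7 -7 -6 -6 -6 -5  1  9 11 10
  2 -4 -7 -6 -6 -6 -7 -6]
[ 3  5  5  3  2  1  3 -4 -5  1  4  8  4  3  5  4  4  2  3  3  4  3  4  2
  2  4  2  2  3  3  4  4  4 -1 -7]
[33. 36. 36. 33. 35. 32. 33. 35. 36. 35. 36. 38. 37. 41. 37. 36. 36. 35.
 35. 37. 37. 36. 38. 45. 41. 33. 38. 41. 44. 46. 46. 46. 51. 60. 67. 74.
 73. 79.]Traceback (most recent call last):
  File "rings.py", line 16, in <module>
    ring([587.5,-190.5,18],18,24); top_c('side',[497,-355,22],22,31)
    ~~~~^^^^^^^^^^^^^^^^^^^^^^^^^
  File "rings.py", line 14, in ring
    q,g=cross(top_c('top',p,z,r),top_c('side',p,z,r)); print('->',q,'gap %.1f'%g,'want z',z)
              ~~~~~^^^^^^^^^^^^^
  File "rings.py", line 10, in top_c
    n,l,s,_=cv2.connectedComponentsWithStats(m); j=1+np.argmax(s[1:,4]); m=(l==j).astype(np.uint8)
                                                     ~~~~~~~~~^^^^^^^^^
    return _wrapfunc(a, 'argmax', axis=axis, out=out, **kwds)
    return bound(*args, **kwds)
ValueError: attempt to get argmax of an empty sequence
```

```bash
sed -i "s/>(17 if cam=='top' else 10)/>2/; s/    if cam=='top': i=.*/    if p[2]==18: i=cv2.imread(f'pics\/{cam}0.png')[:,:,::-1]/" rings.py; python3 rings.py
```

```text
top (np.float64(386.9), np.float64(126.3)) [17.6 18.2] on plane [ 588.2 -189.2   18. ]
side (np.float64(411.0), np.float64(247.1)) [14.4 19.5] on plane [ 587.1 -192.4   18. ]
-> [ 588.9 -189.8   14.8] gap 0.0 want z 18
side (np.float64(407.6), np.float64(312.8)) [25.2 31.4] on plane [ 496.8 -357.2   22. ]
```

Run:
```python
from h import *
go([587.8,-190.6,130],frame([0,0,-1],[.95,-.31,0]))
```

```text
turn [ 12.01   0.63 -17.08] n>=2  shift [0.1781 0.0598 0.0272] n>=4
```

>>> play_rows --series '[[[0,0,0,4.0,0.21,-5.69,1],[0,0,0,4.0,0.21,-5.69,1],[0,0,0,4.0,0.21,-5.69,1],[0.0297,0.01,0.0045,0,0,0,1],[0.0297,0.01,0.0045,0,0,0,1],[0.0297,0.01,0.0045,0,0,0,1],[0.0297,0.01,0.0045,0,0,0,1],[0.0297,0.01,0.0045,0,0,0,1],[0.0297,0.01,0.0045,0,0,0,1],[0,0,0,0,0,0,1],[0,0,0,0,0,0,1]]]'

```text
time: 7.05
tool_pos: [588.3, -190.2, 130.3]
tool_rot: [0.809, 0.588, -0.0, 0.0]
wrist_force: [-0.6, -0.2, -0.6]
width: 14.0
grip_force: 39.1
```

Run:
```python
from h import *
go([587.8,-190.6,67.7],frame([0,0,-1],[.95,-.31,0])); o=robot.get_obs();print(o['tool_pos'],o['wrist_force'])
w,K,T=grab('wrist'); s,Ks,Ts=grab('side')
u,v=proj(Ks,Ts,[588,-190,60]).round().astype(int)
A=cv2.resize(s[v-50:v+50,u-50:u+50],(390,390),interpolation=2); B=cv2.resize(w[100:400,160:480],(400,390))
save(np.hstack([A,B]),'s3.png'); print(proj(K,T,[587.8,-190.6,18],True), proj(K,T,o['tool_pos']-[0,0,31],True), (proj(Ks,Ts,o['tool_pos']-[0,0,31])-[u-50,v-50])*3.9)
```

```text
turn [0.02 0.03 0.08] n>=1  shift [-0.0005 -0.0003  0.0626] n>=2
[ 588.28527464 -190.24086063  130.31695588] [-0.56686933 -0.23804664 -0.59228297]
[323.02969584 194.49324694] [324.13539161 227.83712021] [205.70390754 145.22661215]
```

View pics/s3.png

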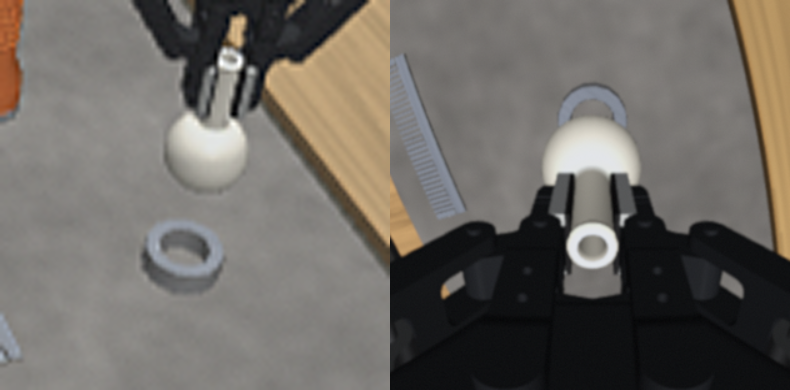

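>>> play_rows --series '[[[-0.0003,-0.0002,0.02,0,0,0,1],[-0.0002,-0.0001,0.02,0,0,0,1],[0,0,0.012,0,0,0,1],[0,0,0.003,0,0,0,1],[0,0,0,0,0,0,1],[0,0,0,0,0,0,1]]]'

```text
time: 7.75
tool_pos: [588.3, -191.7, 76.7]
tool_rot: [0.81, 0.587, 0.0, 0.001]
wrist_force: [0.0, 0.5, 0.3]
width: 13.7
grip_force: 39.1
```

Run:
```python
from h import *
o=robot.get_obs();print(o['tool_pos'],o['wrist_force'],o['tool_rot'])
s,Ks,Ts=grab('side'); p=np.array([588.3,-190.2,130.3]); u,v=proj(Ks,Ts,[588,-190,60]).round()
print('mouth pred in s3',(proj(Ks,Ts,p+[0,0,39])-[u-50,v-50])*3.9)
```

```text
[ 588.29393174 -191.65092261   76.6740295 ] [0.00401972 0.46054968 0.33811983] [8.09513354e-01 5.87100278e-01 4.78511829e-04 1.07886835e-03]
mouth pred in s3 [227.06266701  51.51749197]
```

>>> play_rows --series '[[[0.001,-0.0005,0.002,0,0,0,1],[0,0,0.001,0,0,0,1],[0,0,0.001,0,0,0,1],[0,0,0.001,0,0,0,1],[0,0,0,0,0,0,1],[0,0,0,0,0,0,1]]]'

```text
time: 8.4
tool_pos: [587.7, -190.2, 70.9]
tool_rot: [0.809, 0.587, 0.0, 0.001]
wrist_force: [0.7, 0.1, -1.2]
width: 14.1
grip_force: 39.1
```

>>> play_rows --series '[[[0,0,0.001,0,0,0,1],[0,0,0.0005,0,0,0,1],[0,0,0,0,0,0,1],[0,0,0,0,0,0,1]]]'

```text
time: 8.8
tool_pos: [587.7, -190.2, 69.4]
tool_rot: [0.809, 0.587, 0.0, 0.001]
wrist_force: [0.1, 0.0, -0.6]
width: 14.0
grip_force: 39.1
```

>>> play_rows --series '[[[0,0,0.001,0,0,0,1],[0,0,0,0,0,0,1],[0,0,0,0,0,0,1]]]'

```text
time: 9.1
tool_pos: [588.1, -190.3, 68.7]
tool_rot: [0.809, 0.587, 0.0, 0.001]
wrist_force: [0.5, 0.6, 3.3]
width: 14.0
grip_force: 39.8
```

>>> play_rows --series '[[[0,0,0.0007,0,0,0,1],[0,0,0,0,0,0,1],[0,0,0,0,0,0,1]]]'

```text
time: 9.4
tool_pos: [588.2, -190.3, 68.3]
tool_rot: [0.809, 0.587, 0.001, 0.001]
wrist_force: [0.2, 2.1, 9.8]
width: 13.8
grip_force: 40.6
```

>>> play_rows --series '[[[0,0,-0.0005,0,0,0,1],[0,0,0,0,0,0,0.65],[0,0,0,0,0,0,0.6],[0,0,0,0,0,0,0.55],[0,0,0,0,0,0,0.5],[0,0,0,0,0,0,0.4],[0,0,0,0,0,0,0.2],[0,0,0,0,0,0,0],[0,0,0,0,0,0,0],[0,0,-0.01,0,0,0,0],[0,0,-0.03,0,0,0,0],[0,0,-0.04,0,0,0,0],[0,0,-0.04,0,0,0,0],[0,0,0,0,0,0,0]]]'

```text
time: 10.8
tool_pos: [590.5, -191.2, 194.5]
tool_rot: [0.809, 0.587, 0.003, 0.004]
wrist_force: [-0.1, -0.2, -0.1]
width: 43.0
grip_force: 0.0
```

Run:
```python
from h import *
np.set_printoptions(precision=1,suppress=True)
o=robot.get_obs();print(o['tool_pos'],o['width'],o['joint_pos'])
w,K,T=grab('wrist'); s,Ks,Ts=grab('side')
a=np.array([587.8,-190.6,36.7]); u,v=proj(Ks,Ts,a+[0,0,20]).round().astype(int)
A=cv2.resize(s[v-40:v+40,u-40:u+40],(390,390),interpolation=2); B=cv2.resize(w[100:400,160:480],(400,390))
save(np.hstack([A,B]),'s4.png')
for p in(a,a+[0,0,70]): print((proj(Ks,Ts,p)-[u-40,v-40])*390/80, (proj(K,T,p,True)-[160,100])*[1.25,1.3]+[390,0])
```

```text
[ 590.5 -191.2  194.5] 42.997517242034554 [-0.4  0.5  1.7 -0.   0.9 -0. ]
[186.  224.1] [588.7 107.6]
[210.5 116.8] [588.7 132.9]
```

View pics/s4.png

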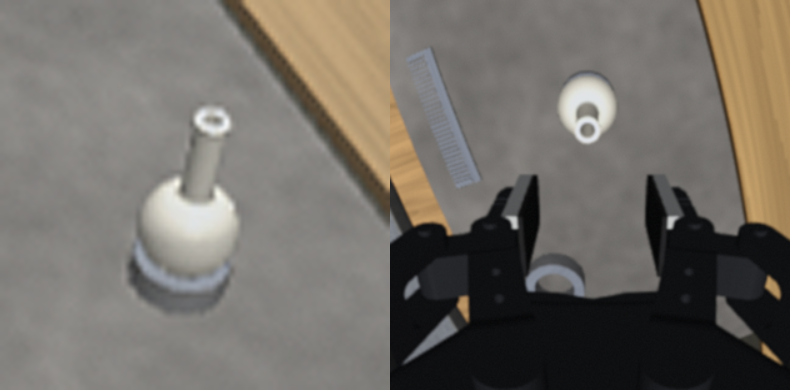

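Small vase is upright in its ring: bulb (189,225) against (186,224), mouth (212,121) against (210,117). Now over to the bowl.

>>> play_rows --series '[[[0,0,-0.02,0,0,0,-0.2],[0.0486,-0.0019,0,0,0,-4.5,-0.2],[0.0486,-0.0019,0,0,0,-4.5,-0.2],[0.0486,-0.0019,0,0,0,-4.5,-0.2],[0.0486,-0.0019,0,0,0,-4.5,-0.2],[0.0486,-0.0019,0,0,0,-4.5,-0.2],[0.0486,-0.0019,0,0,0,-4.5,-0.2],[0.0486,-0.0019,0,0,0,-4.5,-0.2],[0.0486,-0.0019,0,0,0,-4.5,-0.2],[0.0486,-0.0019,0,0,0,-4.5,-0.2],[0.0486,-0.0019,0,0,0,-4.5,-0.2],[0.0486,-0.0019,0,0,0,-4.5,-0.2],[0,0,0,0,0,0,-0.2]]]'

```text
time: 12.2
tool_pos: [523.8, 329.3, 206.3]
tool_rot: [0.486, 0.874, -0.001, -0.0]
wrist_force: [0.7, -0.4, -0.6]
width: 51.4
grip_force: 0.0
```

```bash
cat > big.py <<'E'
from h import *
a=np.radians(20); az=np.radians(53.5); e=np.array([np.cos(az),np.sin(az),0]); up=np.array([0,0,1.])
B=np.array([485.6,321,36.5]); d=np.cos(np.radians(30))*e+.5*up
R=frame(-(np.cos(a)*up+np.sin(a)*e),[e[1],-e[0],0])
def tcp(back=0,s=80,deep=14): return B+s*d+R[:,2]*(deep-back)
E
python3 - <<'E'
from big import *
print(robot.get_obs()['tool_pos'],robot.get_obs()['joint_pos'].round(2),tcp(),tcp(100)); go(tcp(100),R)
E
```

```text
[523.8009591  329.29610317 206.33165455] [ 0.51  0.46  1.7  -0.    0.99 -0.04] [523.96235228 372.84374364  63.34430331] [544.30648976 400.33726751 157.31356539]
turn [ 11.82 -17.5   67.62] n>=8  shift [ 0.0819 -0.0258  0.0224] n>=2
```

>>> play_rows --series '[[[0,0,0,1.31,-1.94,7.51,-0.2],[0,0,0,1.31,-1.94,7.51,-0.2],[0,0,0,1.31,-1.94,7.51,-0.2],[0,0,0,1.31,-1.94,7.51,-0.2],[0,0,0,1.31,-1.94,7.51,-0.2],[0,0,0,1.31,-1.94,7.51,-0.2],[0,0,0,1.31,-1.94,7.51,-0.2],[0,0,0,1.31,-1.94,7.51,-0.2],[0,0,0,1.31,-1.94,7.51,-0.2],[0.0273,-0.0086,0.0075,0,0,0,-0.2],[0.0273,-0.0086,0.0075,0,0,0,-0.2],[0.0273,-0.0086,0.0075,0,0,0,-0.2],[0,0,0,0,0,0,-0.2]]]'

```text
time: 13.5
tool_pos: [547.7, 397.0, 154.5]
tool_rot: [0.881, 0.441, -0.156, 0.078]
wrist_force: [-0.0, -1.1, -0.6]
width: 50.8
grip_force: 0.0
```

Run:
```python
from big import *
np.set_printoptions(precision=1,suppress=True)
print(robot.get_obs()['tool_pos'],robot.get_obs()['joint_pos'].round(2)); go(tcp(0),R); go(tcp(100),R)
i,K,T=grab('wrist'); save(i,'w5.png')
for s in(0,40,80,102): print(s,proj(K,T,B+s*d,True))
```

```text
[547.7 397.  154.5] [ 0.6  0.8  1.3 -0.1  1.4  1.3]
turn [-0.1  0.1 -0.3] n>=1  shift [-0.  -0.   0.1] n>=2
turn [-0.1  0.1 -0.3] n>=1  shift [-0. -0. -0.] n>=1
0 [319.  234.8]
40 [318.5 220.9]
80 [317.7 202.7]
102 [317.1 190. ]
```

View pics/w5.png

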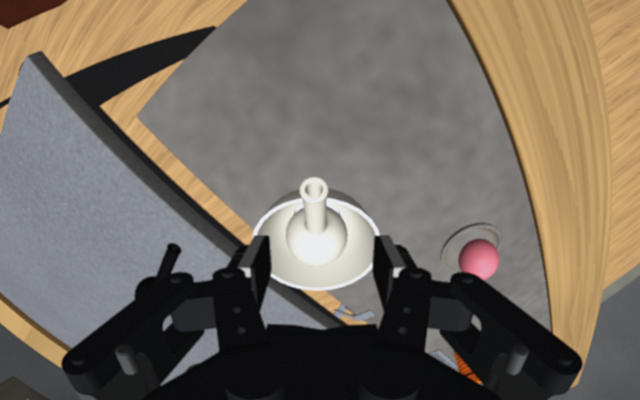

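Wrist view: mouth (314,188), neck and bulb (317,235), all within 3 px of prediction (that camera's usual offset). The neck leans between the fingers.

Run:
```python
from big import *
go(tcp(0),R)
```

```text
turn [-0.07  0.07 -0.35] n>=1  shift [ 0.001  -0.0055  0.0981] n>=2
```

>>> play_rows --series '[[[0.0003,-0.0018,0.024,0,0,0,-0.2],[0.0003,-0.0018,0.024,0,0,0,-0.2],[0.0004,-0.0018,0.024,0,0,0,-0.2],[0,0,0.012,0,0,0,-0.2],[0,0,0.008,0,0,0,-0.2],[0,0,0.003,0,0,0,-0.2],[0,0,0,0,0,0,-0.2],[0,0,0,0,0,0,-0.2]]]'

```text
time: 14.35
tool_pos: [526.3, 374.5, 69.8]
tool_rot: [0.881, 0.44, -0.153, 0.078]
wrist_force: [0.2, 0.3, -0.5]
width: 51.3
grip_force: 0.0
```

Run:
```python
from big import *
go(tcp(0),R); print(robot.get_obs()['tool_pos'],robot.get_obs()['wrist_force'])
```

```text
turn [ 0.01 -0.23 -0.42] n>=1  shift [-0.0003 -0.0009  0.007 ] n>=1
[526.25641211 374.473475    69.84814813] [ 0.21277551  0.28169129 -0.47081165]
```

>>> play_rows --series '[[[0,-0.0005,0.004,0,0,-0.2,-0.2],[0,-0.0004,0.003,0,0,-0.2,-0.2],[0,0,0,0,0,0,0],[0,0,0,0,0,0,0.2],[0,0,0,0,0,0,0.3],[0,0,0,0,0,0,0.4],[0,0,0,0,0,0,0.5],[0,0,0,0,0,0,0.6],[0,0,0,0,0,0,0.7],[0,0,0,0,0,0,1],[0,0,0,0,0,0,1],[0,0,0,0,0,0,1]]]' --force 90

```text
time: 15.55
tool_pos: [523.5, 372.8, 62.5]
tool_rot: [0.88, 0.443, -0.154, 0.077]
wrist_force: [-1.2, 0.6, 2.3]
width: 15.5
grip_force: 87.7
```

>>> play_rows --series '[[[-0.0017,0,-0.0047,0,0,0,1],[-0.0034,0,-0.0094,0,0,0,1],[-0.0068,0,-0.0188,0,0,0,1],[-0.0103,0,-0.0282,0,0,0,1],[-0.0103,0,-0.0282,0,0,0,1],[-0.0103,0,-0.0282,0,0,0,1],[-0.0103,0,-0.0282,0,0,0,1],[0,0,0,0,0,0,1],[0,0,0,0,0,0,1]]]'

```text
time: 16.45
tool_pos: [523.5, 372.5, 218.5]
tool_rot: [0.88, 0.443, -0.153, 0.077]
wrist_force: [-0.2, 0.4, -2.2]
width: 15.1
grip_force: 88.1
```

```bash
cat > vb.py <<'E'
from h import *
np.set_printoptions(precision=1,suppress=True)
def axis(cam,z0=True):
    "white blob: bulb circle centre (max of distance transform) and far end of neck"
    i,K,T=grab(cam); g=i.astype(int); return i,K,T
E
python3 - <<'E'
from big import *
np.set_printoptions(precision=1,suppress=True)
o=robot.get_obs(); Rt=Ro.from_quat(o['tool_rot']).as_matrix(); print(o['tool_pos'],o['wrist_force'],o['width'],o['joint_pos'].round(2))
off=R.T@(B-tcp()); dl=R.T@d
for cam in('side','top'):
    i,K,T=grab(cam); b=o['tool_pos']+Rt@off; m=b+102*(Rt@dl); pb,pm=proj(K,T,b),proj(K,T,m)
    u,v=pb.round().astype(int); c=i[v-28:v+28,u-28:u+28].astype(int)
    w=((c.min(2)>130)&(np.ptp(c,axis=2)<40)).astype(np.uint8); n,l,s,cc=cv2.connectedComponentsWithStats(w)
    dt=cv2.distanceTransform(w,2,5); q=np.unravel_index(dt.argmax(),dt.shape)
    print(cam,'pred bulb',pb,'mouth',pm,'dt bulb',q[1]+u-28,q[0]+v-28,'r',dt.max()); 
    if cam=='side': cv2.imwrite('pics/tmpside.png',i[:,:,::-1])
E
```

```text
[523.5 372.5 218.5] [-0.2  0.4 -2.2] 15.082403110502465 [ 0.6  0.7  1.3 -0.1  1.5  1.3]
side pred bulb [310.5  90.7] mouth [320.8  62.9] dt bulb 311 88 r 8.4
top pred bulb [163.6 154.2] mouth [118.4 123.5] dt bulb 191 177 r 20.787598
```

```bash
cat >> big.py <<'E'
dl=R.T@d; off=R.T@(B-tcp())
def place(azd,b):
    f=np.radians(azd); ef=np.array([np.cos(f),np.sin(f),0]); t=np.radians(40)
    Rf=frame(np.sin(t)*ef-np.cos(t)*up,[ef[1],-ef[0],0])
    return np.array(b)-Rf@off,Rf
E
python3 - <<'E'
from big import *
p,Rf=place(53.5,[0,0,0]); print((Rf@dl).round(3),p.round(1))
o=robot.get_obs(); o['tool_pos']=o['tool_pos']+[0,0,60]
go(o['tool_pos'],Rf,o)
E
```

```text
[0. 0. 1.] [ 5.4  7.2 69.3]
turn [-3.000e-02  5.992e+01 -2.000e-02] n>=7  shift [0. 0. 0.] n>=0
```

>>> play_rows --series '[[[-0.0103,0,-0.0282,0,0,0,1],[-0.0103,0,-0.0282,0,0,0,1],[0,0,0,0,5,0,1],[0,0,0,0,5,0,1],[0,0,0,0,5,0,1],[0,0,0,0,5,0,1],[0,0,0,0,5,0,1],[0,0,0,0,5,0,1],[0,0,0,0,5,0,1],[0,0,0,0,5,0,1],[0,0,0,0,5,0,1],[0,0,0,0,5,0,1],[0,0,0,0,5,0,1],[0,0,0,0,5,0,1],[0,0,0,0,0,0,1],[0,0,0,0,0,0,1]]]'

```text
time: 18.15
tool_pos: [520.7, 375.1, 276.7]
tool_rot: [0.846, 0.428, 0.28, -0.148]
wrist_force: [0.3, -0.3, -1.2]
width: 15.5
grip_force: 88.0
```

Run:
```python
from big import *
o=robot.get_obs(); print(o['tool_pos'],o['joint_pos'].round(2),o['width'],o['wrist_force'].round(1))
p,Rf=place(53.5,[0,0,0]); go(o['tool_pos'],Rf)
Rt=Ro.from_quat(o['tool_rot']).as_matrix(); print((Rt.T@up).round(3))
```

```text
[520.69139186 375.10183769 276.65056274] [0.39 0.22 2.1  0.93 0.41 0.23] 15.533567011498256 [ 0.3 -0.3 -1.2]
turn [-0.67  3.05 -0.03] n>=1  shift [0. 0. 0.] n>=0
[ 0.601 -0.01  -0.799]
```

>>> play_rows --series '[[[0,0,0,-0.67,3.05,0,1],[0,0,0,-3.79,0,4.52,1],[0,0,0,-3.79,0,4.52,1],[0,0,0,-3.79,0,4.52,1],[0,0,0,0,0,0,1],[0,0,0,0,0,0,1]]]'

```text
time: 18.75
tool_pos: [519.5, 374.6, 275.3]
tool_rot: [0.885, 0.322, 0.317, -0.114]
wrist_force: [-0.1, -0.1, -1.0]
width: 15.4
grip_force: 88.2
```

Run:
```python
from big import *
o=robot.get_obs(); print(o['tool_pos'],o['joint_pos'].round(2),o['width'])
p,Rf=place(35.8,[0,0,0]); go(o['tool_pos'],Rf)
```

```text
[519.47677597 374.56564884 275.29401923] [0.51 0.2  2.17 0.87 0.15 0.56] 15.378247614484147
turn [-2.52  0.66  3.22] n>=1  shift [0. 0. 0.] n>=0
```

>>> play_rows --series '[[[0,0,0,1.85,0,-2.2,1],[0,0,0,3.7,0,-4.4,1],[0,0,0,3.7,0,-4.4,1],[0,0,0,3.7,0,-4.4,1],[0,0,0,3.7,0,-4.4,1],[0,0,0,3.7,0,-4.4,1],[0,0,0,3.7,0,-4.4,1],[0,0,0,3.7,0,-4.4,1],[0,0,0,0,0,0,1],[0,0,0,0,0,0,1]]]'

```text
time: 19.75
tool_pos: [520.2, 373.3, 274.9]
tool_rot: [0.708, 0.62, 0.252, -0.226]
wrist_force: [0.5, 0.2, -2.3]
width: 15.4
grip_force: 88.3
```

Run:
```python
from big import *
o=robot.get_obs(); print(o['tool_pos'],o['joint_pos'].round(2),o['width'])
p,Rf=place(85.8,[0,0,0]); go(o['tool_pos'],Rf)
# per-row arc, 4 deg clockwise about the base axis
r=o['tool_pos']*[1,1,0]; q=Ro.from_euler('z',-4,degrees=True)
print('arc shift',(Rf.T@(q.apply(r)-r)).round(2),'turn',(Rf.T@[0,0,-4]).round(2))
```

```text
[520.21922394 373.33854174 274.92386837] [ 0.22  0.34  1.96  0.94  0.84 -0.3 ] 15.444547158602122
turn [ 1.72  0.46 -2.75] n>=1  shift [0. 0. 0.] n>=0
arc shift [-27.03  27.43 -22.68] turn [-2.57  0.    3.06]
```

>>> play_rows --series '[[[0,0,0,1.72,0.46,-2.75,1],[-0.0135,0.0137,-0.0113,-1.285,0,1.53,1],[-0.027,0.0274,-0.0227,-2.57,0,3.06,1],[-0.027,0.0274,-0.0227,-2.57,0,3.06,1],[-0.027,0.0274,-0.0227,-2.57,0,3.06,1],[-0.027,0.0274,-0.0227,-2.57,0,3.06,1],[-0.027,0.0274,-0.0227,-2.57,0,3.06,1],[-0.027,0.0274,-0.0227,-2.57,0,3.06,1],[-0.027,0.0274,-0.0227,-2.57,0,3.06,1],[-0.027,0.0274,-0.0227,-2.57,0,3.06,1],[-0.027,0.0274,-0.0227,-2.57,0,3.06,1],[-0.027,0.0274,-0.0227,-2.57,0,3.06,1],[-0.027,0.0274,-0.0227,-2.57,0,3.06,1],[-0.027,0.0274,-0.0227,-2.57,0,3.06,1],[-0.027,0.0274,-0.0227,-2.57,0,3.06,1],[-0.027,0.0274,-0.0227,-2.57,0,3.06,1],[-0.027,0.0274,-0.0227,-2.57,0,3.06,1],[-0.027,0.0274,-0.0227,-2.57,0,3.06,1],[-0.0135,0.0137,-0.0113,-1.285,0,1.53,1],[0,0,0,0,0,0,1]]]'

```text
time: 21.75
tool_pos: [540.4, -343.8, 276.5]
tool_rot: [0.928, 0.145, 0.338, -0.051]
wrist_force: [0.1, 1.0, -1.4]
width: 15.4
grip_force: 88.6
```

Run:
```python
from big import *
np.set_printoptions(precision=2,suppress=True)
o=robot.get_obs(); print(o['tool_pos'],o['joint_pos'],o['width'],o['wrist_force'])
p,Rf=place(14.4,[497.5,-356.3,150]); print(p); go(p,Rf)
```

```text
[ 540.4  -343.78  276.5 ] [-0.98  0.35  1.94  0.93  0.88 -0.35] 15.404939405559755 [ 0.1   1.04 -1.36]
[ 506.22 -354.06  219.28]
turn [-2.01  0.    2.62] n>=1  shift [-0.06  0.    0.02] n>=2
```

>>> play_rows --series '[[[0,0,0,-2.01,0,2.62,1],[-0.0214,0.0005,0.007,0,0,0,1],[-0.0214,0.0005,0.007,0,0,0,1],[-0.0214,0.0005,0.007,0,0,0,1],[0,0,0,0,0,0,1],[0,0,0,0,0,0,1]]]'

```text
time: 22.35
tool_pos: [507.8, -351.7, 219.2]
tool_rot: [0.932, 0.12, 0.339, -0.045]
wrist_force: [1.0, 0.1, -0.8]
width: 15.6
grip_force: 88.3
```

Run:
```python
from big import *
o=robot.get_obs(); print(o['tool_pos'])
p,Rf=place(14.4,[497.5,-356.3,100]); go(p,Rf)
Rt=Ro.from_quat(o['tool_rot']).as_matrix(); b=o['tool_pos']+Rt@off; n=Rt@dl
s,Ks,Ts=grab('side'); u,v=proj(Ks,Ts,b+[0,0,-30]).round().astype(int); u0,v0=u-70,v-70
c=s[v0:v0+140,u0:u0+140]
save(np.hstack([cv2.resize(c,(590,590),interpolation=2)]),'s6.png')
k=590/140
for q in(b,b+102*n,[497.5,-356.3,22]): print(((proj(Ks,Ts,q)-[u0,v0])*k).round(1),end=' ')
g=c.astype(int); w=((g.min(2)>120)&(np.ptp(g,axis=2)<45)).astype(np.uint8)
dt=cv2.distanceTransform(w,2,5); q=np.unravel_index(dt.argmax(),dt.shape); print('dt',q[1]*k,q[0]*k,dt.max()*k)
print('u0v0',u0,v0)
```

```text
[ 507.84780739 -351.67209821  219.22412181]
turn [-0.27  0.02  0.15] n>=1  shift [-0.0338  0.0019  0.0369] n>=2
[306.4 250.9] [351.  81.] [260.3 431.3] dt 577.3571428571429 585.7857142857143 279.80246
u0v0 346 210
```

View pics/s6.png

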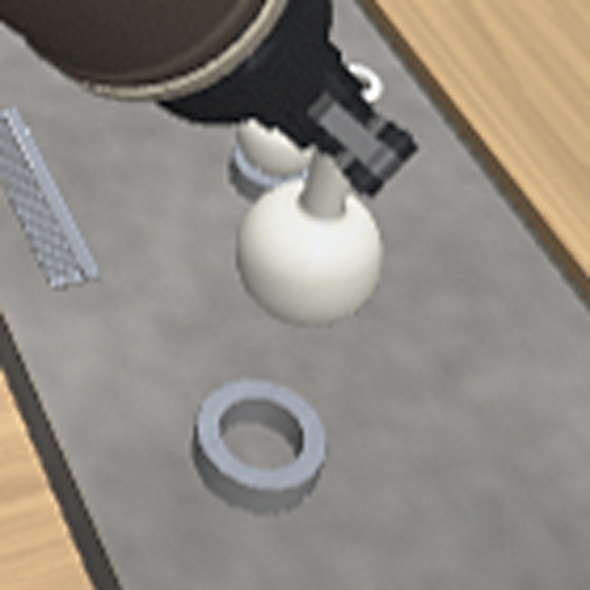

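Side view: bulb at crop (310,250) against (306,251), mouth (366,82) against (351,81), ring centre (260,433). The vase leans about 2.5° outward, so I correct the pitch and re-measure numerically.

>>> play_rows --series '[[[0,0,0,-0.27,2.5,0.15,1],[0,0,0,0,0,0,1],[0,0,0,0,0,0,1]]]'

```text
time: 22.7
tool_pos: [507.7, -352.3, 219.4]
tool_rot: [0.925, 0.117, 0.359, -0.045]
wrist_force: [0.2, 0.4, -1.9]
width: 15.5
grip_force: 88.1
```

```bash
cat > bulb.py <<'E'
from big import *
np.set_printoptions(precision=1,suppress=True)
def blob(cam,b,rad,thr=150,show=True):
    i,K,T=grab(cam); S=4; u,v=proj(K,T,b).round().astype(int); k=26
    c=cv2.resize(i[v-k:v+k,u-k:u+k],None,fx=S,fy=S,interpolation=2).astype(int)
    w=((c.min(2)>thr)&(c[:,:,0]-c[:,:,2]>0)).astype(np.uint8); w[:, :]=cv2.morphologyEx(w,cv2.MORPH_OPEN,np.ones((5,5)))
    dt=cv2.distanceTransform(cv2.copyMakeBorder(w,1,1,1,1,0),2,5)[1:-1,1:-1]; q=np.argwhere(dt>dt.max()-.3).mean(0)
    r=dt.max()/S; p=np.array([(q[1]+.5)/S-.5+u-k,(q[0]+.5)/S-.5+v-k])
    dist=np.linalg.norm(T[:3,3]-b); print(cam,'bulb px',p,'r px %.1f'%r,'expect %.1f'%(K[0,0]*rad/dist),'pred',proj(K,T,b)); return ray(K,T,*p),p,K,T
if __name__=='__main__':
    o=robot.get_obs(); Rt=Ro.from_quat(o['tool_rot']).as_matrix(); b=o['tool_pos']+Rt@off; print('tcp',o['tool_pos'],'nominal bulb',b,'neck',(Rt@dl).round(3), 'F',o['wrist_force'])
    ry,p,K,T=blob('side',b,31); print('bulb at nominal z:',ry[0]+ry[1]*(b[2]-ry[0][2])/ry[1][2])
    i=grab('side')[0]
    blob('top',b,31)
E
python3 bulb.py; sed -i "s/497,-355,22/497.5,-356.3,22/" rings.py; python3 rings.py | tail -1
```

```text
tcp [ 507.7 -352.3  219.4] nominal bulb [ 501.9 -353.9  149.8] neck [-0. -0.  1.] F [ 0.2  0.4 -1.9]
side bulb px [411.8 264. ] r px 7.2 expect 16.4 pred [420.1 269.3]
bulb at nominal z: [ 492.9 -338.3  149.8]
top bulb px [462.9 150. ] r px 5.2 expect 12.7 pred [471.5 148.9]
side (np.float64(407.7), np.float64(312.8)) [25.2 31.4] on plane [ 496.9 -357.2   22. ]
```

Run:
```python
from big import *
i,K,T=grab('side'); g=i.astype(int)
print(g[272,395:450].mean(1).round().astype(int)); print(g[250:300,420].mean(1).round().astype(int))
t,_,_=grab('top'); print(t[149,450:500].mean(1).round().astype(int)); print(t[130:175,471].mean(1).round().astype(int))
```

```text
[149 151 153 151 151 150 147 149 118 113 133 149 159 169 178 187 195 202
 208 213 217 220 222 224 227 230 232 231 233 232 231 229 228 226 226 225
 222 218 215 208 200 188 170 146 145 147 147 146 144 141 144 140 142 140
 140]
[118 119 122 126 130 135 139 142 146 144 149 175 214 232 239 237 237 238
 237 237 237 233 230 224 220 213 206 198 195 189 185 180 174 168 160 149
 135 134 145 141 139 138 142 142 143 142 139 138 140 141]
[177 178 177 175 171 169 163 155 165 184 203 217 225 232 237 242 245 247
 248 248 249 248 247 237 213 174 150 135 112  81  59  55  56  56  58  58
  53  53  57  58  59  59  59  57  54  49  47  49  50  47]
[147 147 149 151 162 195 224 237 244 247 248 248 248 248 248 247 247 248
 248 248 248 248 248 248 246 244 239 233 224 211 189 162 144 143 147 149
 150 150 150 149 148 150 151 152 154]
```

Run:
```python
from big import *
o=robot.get_obs(); Rt=Ro.from_quat(o['tool_rot']).as_matrix(); b=o['tool_pos']+Rt@off
i,K,T=grab('side'); m=proj(K,T,b+[0,0,102]); print('vertical mouth pred',m, 'per +10mm x',proj(K,T,b+[10,0,102])-m,'y',proj(K,T,b+[0,10,102])-m)
u,v=m.round().astype(int); c=i[v-9:v+10,u-12:u+13].min(2)
w=(c>170).astype(np.uint8); n,l,s,cc=cv2.connectedComponentsWithStats(w)
for k in range(1,n): print(s[k], [s[k,0]+s[k,2]/2-.5+u-12, s[k,1]+s[k,3]/2-.5+v-9])
print(c)
p,Rf=place(14.4,[497.2,-356.5,100]); bt=np.array([497.2,-356.5,55.7]); print('move',bt-b,'tool',(Rt.T@(bt-b)).round(2))
```

```text
vertical mouth pred [430.49002828 229.13831094] per +10mm x [ 5.36756917 -1.15706207] y [-2.90136139 -4.02275487]
[3 0 1 1 1] [np.float64(421.0), np.float64(220.0)]
[ 8  6 10  9 40] [np.float64(430.5), np.float64(230.0)]
[[ 39  34  25 173 161 152 149 148 149 151 150 151 149 150 149 149 147 150
  158 132  95  58  55  62  63]
 [ 38  35  26 125 149 157 153 151 150 151 150 153 152 152 149 148 148 148
  152 159 118  77  57  57  60]
 [ 37  38  36  26  98 150 157 153 153 152 151 152 154 151 152 147 148 149
  151 154 148 101  77  63  57]
 [ 38  37  37  33  22  99 136 155 152 151 151 151 151 151 151 150 147 147
  149 154 157 138  99  77  54]
 [ 41  36  36  36  36  18  74 153 152 147 145 147 149 149 150 151 149 148
  150 152 154 161 136  93  66]
 [ 42  39  36  37  32  30  40 153 146 138 153 138 139 142 147 151 152 151
  150 151 151 154 162 117  83]
 [ 40  35  58  36  36  32  21 125 217 218 227 214 214 198 164 146 147 149
  148 147 147 148 150 147 101]
 [ 37  31  81  89  42  36  28  43 226 248 246 241 244 238 228 183 142 143
  144 146 144 144 143 149 134]
 [ 36  38  71 105  48  38  35  26  11 1
[... 490 characters left out ...]
6  39  41  43  49  50  51  46  36  35  39  30  86 218 255 253 235 157
  136 139 142 140 143 142 144]
 [ 32  42  62  43  43  49  52  49  49  39  40  31  70 179 235 225 177 135
  137 141 142 140 139 140 141]
 [ 31  63  86  59  48  42  44  44  53  37  40  36  30  29  87 135 133 139
  142 143 143 142 140 138 137]
 [ 50  79  87  74  69  50  39  37  38  39  38  35  34  36  19 125 144 144
  144 143 142 140 141 139 138]
 [ 79  84  78  74 107  95  60  33  32  43  44  39  37  38  27  97 139 148
  147 146 144 143 141 141 139]
 [ 83  76  73  93 118 126 104  67  39  42  48  44  39  34  27  42 105 129
  150 148 145 142 141 139 141]]
move [ -4.43094567  -2.65552121 -93.63455372] tool [-66.87   1.41  65.73]
```

Mouth measured at (430,230) against (430.5,229.1) for a vertical neck, so it is upright within about 1°. The bulb agrees within 1 px. Descending.

>>> play_rows --series '[[[-0.0134,0.0003,0.0131,0,0,0,1],[-0.0134,0.0003,0.0131,0,0,0,1],[-0.0134,0.0003,0.0131,0,0,0,1],[-0.0134,0.0003,0.0131,0,0,0,1],[-0.0133,0.0002,0.0133,0,0,0,1],[0,0,0,0,0,0,1],[0,0,0,0,0,0,1],[0,0,0,0,0,0,1]]]'

```text
time: 23.95
tool_pos: [503.2, -355.3, 126.1]
tool_rot: [0.925, 0.117, 0.36, -0.045]
wrist_force: [0.6, 0.1, -0.7]
width: 15.3
grip_force: 88.3
```

```bash
cat > st.py <<'E'
from big import *
np.set_printoptions(precision=2,suppress=True)
o=robot.get_obs(); Rt=Ro.from_quat(o['tool_rot']).as_matrix(); b=o['tool_pos']+Rt@off
print('bulb',b,'F',o['wrist_force'],'joints',o['joint_pos'],'up in tool',(Rt.T@up).round(3),'to axis (tool mm)',Rt.T@(np.array([497.2,-356.5,b[2]])-b))
i,K,T=grab('side'); g=i.astype(int); pb=proj(K,T,b); u,v=pb.round().astype(int)
print('pred',pb,u-24,v+3,g[v+3,u-24:u+25].mean(1).round().astype(int),'col from',v+5,g[v+5:v+35,u].mean(1).round().astype(int))
E
python3 st.py
```

```text
bulb [ 497.43 -356.86   56.54] F [ 0.56  0.12 -0.69] joints [-1.08  0.58  2.11  1.32  0.74 -0.91] up in tool [ 0.68  0.   -0.74] to axis (tool mm) [-0.09 -0.41 -0.09]
pred [410.55 302.19] 387 305 [160 155 154 153 152 153 153 178 133 124 147 165 176 189 200 208 215 220
 224 227 230 232 234 237 239 239 240 240 238 237 236 235 233 232 229 226
 221 213 200 181 136 142 144 146 147 147 146 147 147] col from 307 [230 224 218 210 205 200 196 190 184 174 165 149 141 148 162 177 175 178
 168 135 120 121 123 121 117 130 144 141 141 143]
```

>>> play_rows --series '[[[-0.002,0,0.0022,0,0,0,1],[-0.002,0,0.0022,0,0,0,1],[-0.0014,0,0.0015,0,0,0,1],[0,0,0,0,0,0,1],[0,0,0,0,0,0,1]]]'

```text
time: 24.5
tool_pos: [502.9, -354.9, 117.1]
tool_rot: [0.925, 0.117, 0.359, -0.045]
wrist_force: [-0.3, 0.0, -2.1]
width: 15.3
grip_force: 88.3
```

>>> play_rows --series '[[[-0.0007,0,0.0007,0,0,0,1],[0,0,0,0,0,0,1],[0,0,0,0,0,0,1]]]'

```text
time: 24.8
tool_pos: [502.8, -354.9, 116.2]
tool_rot: [0.925, 0.117, 0.359, -0.045]
wrist_force: [-1.1, 0.6, -2.1]
width: 15.2
grip_force: 88.3
```

>>> play_rows --series '[[[-0.0005,0,0.0005,0,0,0,1],[0,0,0,0,0,0,1],[0,0,0,0,0,0,1]]]'

```text
time: 25.1
tool_pos: [502.8, -354.9, 115.5]
tool_rot: [0.925, 0.117, 0.359, -0.045]
wrist_force: [-0.4, -0.5, -1.6]
width: 15.4
grip_force: 88.3
```

>>> play_rows --series '[[[-0.0005,0,0.0005,0,0,0,1],[0,0,0,0,0,0,1],[0,0,0,0,0,0,1]]]'

```text
time: 25.4
tool_pos: [502.8, -354.9, 114.9]
tool_rot: [0.925, 0.117, 0.359, -0.045]
wrist_force: [0.2, 0.7, 1.2]
width: 15.2
grip_force: 88.3
```

>>> play_rows --series '[[[-0.0004,0,0.0004,0,0,0,1],[0,0,0,0,0,0,1],[0,0,0,0,0,0,1]]]'

```text
time: 25.7
tool_pos: [503.0, -354.9, 114.6]
tool_rot: [0.925, 0.117, 0.36, -0.045]
wrist_force: [0.4, 1.5, 4.4]
width: 15.6
grip_force: 88.6
```

>>> play_rows --series '[[[-0.0004,0,0.0004,0,0,0,1],[0,0,0,0,0,0,1],[0,0,0,0,0,0,0.62],[0,0,0,0,0,0,0.59],[0,0,0,0,0,0,0.56],[0,0,0,0,0,0,0.53],[0,0,0,0,0,0,0.5],[0,0,0,0,0,0,0.45],[0,0,0,0,0,0,0.3],[0,0,0,0,0,0,0.1],[0,0,0,0,0,0,0],[0,0,0,0,0,0,0]]]' --force 20

```text
time: 26.9
tool_pos: [502.7, -355.0, 113.7]
tool_rot: [0.925, 0.117, 0.359, -0.045]
wrist_force: [0.8, -0.0, 0.1]
width: 42.7
grip_force: 0.0
```

Released; retreat along the tool axis, then check both vases.

>>> play_rows --series '[[[0,0,-0.01,0,0,0,0],[0,0,-0.02,0,0,0,0],[0,0,-0.03,0,0,0,0],[0,0,-0.03,0,0,0,0],[0,0,-0.03,0,0,0,0],[0.02,0,-0.03,0,0,0,0],[0.02,0,-0.03,0,0,0,0],[0.02,0,-0.02,0,0,0,0],[0,0,0,0,0,0,0]]]'

```text
time: 27.8
tool_pos: [414.6, -378.9, 305.6]
tool_rot: [0.925, 0.118, 0.36, -0.042]
wrist_force: [0.5, 0.6, 0.4]
width: 42.5
grip_force: 0.0
```

Run:
```python
from h import *
np.set_printoptions(precision=1,suppress=True)
print(robot.get_obs()['tool_pos'],robot.get_obs()['wrist_force'])
i,K,T=grab('side'); t,Kt,Tt=grab('top')
for n,a,h,r in(('L',np.array([497.2,-356.5,45.7]),102,31),('S',np.array([587.8,-190.6,36.7]),70,24)):
    g=i.min(2).astype(int); pb=proj(K,T,a); pm=proj(K,T,a+[0,0,h]); u,v=pm.round().astype(int)
    w=(g[v-9:v+10,u-10:u+11]>185).astype(np.uint8); N,l,s,c=cv2.connectedComponentsWithStats(w); k=1+s[1:,4].argmax()
    print(n,'bulb pred',pb,'mouth pred',pm,'mouth bbox ctr',s[k,0]+s[k,2]/2-.5+u-10,s[k,1]+s[k,3]/2-.5+v-9,s[k])
    u,v=pb.round().astype(int); print(' row',v+3,'from',u-22,g[v+3,u-22:u+23]); print(' col below from',v,g[v:v+28,u])
    for cam,KK,TT,im in(('top',Kt,Tt,t),):
        pb=proj(KK,TT,a);pm=proj(KK,TT,a+[0,0,h]); print(' top preds',pb,pm); u,v=pb.round().astype(int); print(im[v,u-18:u+20].min(1))
```

```text
[ 414.6 -378.9  305.6] [0.5 0.6 0.4]
L bulb pred [409.5 305.4] mouth pred [418.3 271.7] mouth bbox ctr 418.0 271.0 [ 5  4 11  9 53]
 row 308 from 388 [145 140 137 134 121 157 131 112 130 145 157 169 177 186 193 198 205 210
 216 217 219 224 229 228 227 227 224 223 221 219 217 215 212 204 196 185
 175 153 129 128 128 127 128 130 131]
 col below from 305 [234 234 233 229 221 216 205 195 187 182 177 172 168 162 156 141 141 151
 156 158 146 121 110 112 111 111 119 129]
 top preds [455.7 158.8] [472.3 151.1]
[104 111 142 152 146 148 163 179 193 204 215 222 229 234 236 236 236 231
 217 186 157 141 140 156 186 211 224 225 218 191 149 129 127 128 126 126
 127 128]
S bulb pred [412.2 241. ] mouth pred [417.2 219. ] mouth bbox ctr 417.0 219.5 [ 7  7  7  6 29]
 row 244 from 390 [112  83  81  44  20  15  50 110 145 144 146 146 136 109 126 141 155 163
 172 180 189 194 198 201 203 199 198 196 193 185 180 168 141 145 144 144
 144 143 144 141 141 139 138 141 140]
 col below from 241 [231 225 216 198 185 178 172 165 153 138 129 145 165 145 109 113 115 113
 127 140 139 140 140 141 139 138 133 129]
 top preds [388.9 124.6] [394.8 117. ]
[136 137 139 140 139 136 129 125 143 167 188 206 220 228 234 236 234 226
 213 199 200 213 226 229 224 209 183 149 135 135 136 137 137 138 138 138
 138 139]
```

```bash
python3 -c "
from h import *
a=cv2.cvtColor(cv2.imread('pics/top0.png'),6).astype(int); b=cv2.cvtColor(grab('top')[0],7).astype(int)
for n,(u,v) in dict(bowl=(184,164),flash=(322,145),ball=(250,116),comb=(378,177)).items():
    f=lambda x:x[v-32:v+32,u-32:u+32].astype(np.float32); print(n,cv2.phaseCorrelate(f(a),f(b)))
print(robot.finish_job())"
```

```text
bowl ((-0.0071072388191737446, 0.3028712778725229), 0.46275984263047576)
flash ((-0.058345940669866536, 0.1117400961146835), 0.9978943900205195)
ball ((0.15410111789784153, 0.04551929394974863), 0.9114561462774873)
comb ((0.0021747104823219843, 0.053251094581096226), 0.990967923309654)
the job is handed in; nothing more can be done
None
```

Both vases stand upright in their own rings. In the last images both mouths and bulbs were within about 1 pixel (roughly 2 mm) of their targets, and the bowl, flashlight, ball and comb had not moved measurably. I handed the job in at about 28 s of the 70 s allowed; the hand-in gave no verdict.

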